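Peg a mortise-and-tenon joint

TASK

Lay the loose timber rail in the jig's guide channel and slide its tenon fully home into the post's mortise. Then take the dowel that leans in the deep blue bin, stand it upright while its foot is still down inside the bin, draw it out, and insert it down through the peg hole of post and tenon until it is fully home; let go of it there. Leave the glue bottle, chisel and brush alone.

Things in the scene. Friction and masses are not known exactly. Their poses are not given: they have to be found in the camera images.
- jig: Fixed wooden assembly jig, base plate 300 x 150 x 15 mm; origin under its centre on the bench, z up, x along the guide channel towards the post. The bed (plate top) is 15 mm above the origin. The post is fixed across the channel's end: x=85 to 135 mm, 150 mm long in y, 54 mm tall above the bed.
- channel (a point): Centre of the guide channel's bed, at x=-35 mm, y=0 of the jig, 15 mm above the bench; axes as the jig's. Two dark strips 47 mm apart, 10 mm high, with flared lips that rise to 18 mm above the bed (about 62 mm apart at the top), run along x from 95 mm before to 95 mm after this point.
- mortise (a point): Centre of the mortise's opening in the post's near face: x=85 mm, y=0 of the jig, 27 mm above the bed; axes as the jig's. It runs through the post along x, 46 mm wide in y, 19 mm high.
- post_hole (a point): Centre of the mouth of the upright peg hole in the post's top face; x=110 mm, y=0 of the jig, 69 mm above the bench; axes as the jig's, z up. Hole 17 mm in diameter, through the upper cheek, across the mortise and 12 mm into the lower cheek, to a floor 48.5 mm below the mouth.
- rail_mid (a point): Centre (half-way up) of the body of the loose light-wood rail that lies on the bench, 150 x 44 x 54 mm (x, y, z), 0.18 to 0.37 kg; x points to the tenon, z up. The tenon, 36 mm wide, 15 mm thick, centred in height, sticks out from x=75 (the shoulders) to x=123 mm. Home: shoulders against the post's face, this point then at x=10 mm in the jig's frame.
- rail_eye (a point): Centre of the mouth of the 18 mm upright hole through the tenon, on the tenon's top face: 100 mm from rail_mid along the rail's x and 7.5 mm above it; axes as the rail's. With the tenon home it lies under post_hole.
- bin: Fixed deep narrow blue bin, open on top, outside 87 x 48 mm (x, y), 121 mm tall, walls and floor 6 mm; origin under its centre, z up. Inside 75 x 36 mm.
- dowel_mid (a point): Centre of the red-brown round wooden dowel, 14 mm in diameter, 200 mm long, ends chamfered 3 mm, 19 to 34 g. Its z axis points along the dowel, from the foot (lower end) to the top. At the start it leans about 0.5 rad in the bin, its foot in the corner at the bin's +x wall and its shaft on the rim of the -x wall, its upper 70 mm or so above the rim.
- dowel_foot (a point): Centre of the dowel's lower end face, 100 mm from dowel_mid; axes as the dowel's, z along it towards the top.
- glue: Yellow glue bottle with an orange cap, 56 mm in diameter, 150 mm tall, standing; origin at the centre of its underside. Bystander.
- chisel: Chisel lying on the bench, about 225 mm long, 24 mm high, wooden handle; origin on the bench beside its middle, x towards the blade. Bystander.
- brush: Bench brush lying down, 205 mm long, head 100 mm wide, 30 mm high, black handle towards -x; origin under its head. Bystander.
Things that resemble listed ones, but are neither listed nor needed, are in the scene too. Leave any green look-alike of the part that bears rail_mid alone. There is more than one size of the bin; the one meant has the size given above.

How it is judged:
On the way, in this order (a step that is already met when the one before it is completed fails the run):
1. the rail's tenon is fully home in the post's mortise (horizontal distance between rail_eye and post_hole below 0.0045 m and angle between the x axis of rail_mid and the x axis of jig, either way round below 0.08 rad and z of rail_mid in the frame of jig below 0.046 m), for 0.2 s.
2. the dowel stands upright with its foot still inside the bin (angle between dowel_mid's own z axis and vertical below 0.17 rad and z of dowel_foot in the frame of bin below 0.08 m and horizontal distance between dowel_foot and bin below 0.05 m), for 0.1 s.
At the end, for the whole second after the job is handed in: The tenon is home in the post (its hole within 5 mm of the post's, rail in line with the channel within 0.08 rad and down on the bed), and the dowel stands at rest in the peg hole within 0.12 rad of upright, its foot at least 44 mm below the hole's mouth and within 5 mm of its axis, let go (horizontal distance between each of rail_eye, dowel_foot and post_hole below 0.005 m and angle between the x axis of rail_mid and the x axis of jig, either way round below 0.08 rad and z of rail_mid in the frame of jig below 0.046 m and z of dowel_foot in the frame of post_hole below -0.044 m and angle between dowel_mid's own z axis and vertical below 0.12 rad and linear speed of each of dowel, rail below 0.02 m/s); the robot touches nothing.
It fails at once if the glue is moved by more than 20 mm (distance of glue from where it was at the start of the episode above 0.02 m).
It fails at once if the chisel is moved by more than 20 mm (distance of chisel from where it was at the start of the episode above 0.02 m).
It fails at once if the brush is moved by more than 20 mm (distance of brush from where it was at the start of the episode above 0.02 m).
It also fails if it takes over 72 s, if anything falls off the work surface, if the arm or the gripper's body presses on something with over 40 N, if the wrist force passes 120 N, or if a joint passes its speed limit or range.

ROBOT

A 6-joint arm with a two-finger parallel gripper is mounted at the origin on the work surface. World frame = base frame: x ahead of the robot, y to its left, z up, the work surface at z = 0. Lengths are in m, angles in rad, forces in N, time in s.
With the tool pointing down it reaches from about 0.25 to 0.8 m from the base axis. Payload 3.9 kg.
Tool frame: the origin (TCP) lies at the very end of the fingers, on their centre line; the grasp point (between the pads) lies 19 mm behind it; y points along the fingers, z is the direction in which the jaws open and shut, and the axes are right-handed (so a half turn about y gives the same grasp; the last joint's range is limited). The gripper opens to 85 mm and grips with 20 to 120 N. Pads are 22 mm wide; open, the fingers measure 114 mm over their backs; the gripper's body (76 mm by 85 mm) begins 54 mm behind the grasp point. The pads swing forward as they close: fully open they stand 13 mm farther back than shut.
Start: joints at [1.25, 0.26, -0.138, 1.173, 0, 1.571], TCP at [0.166, 0.498, 0.231] pointing down, gripper open.
Joint ranges: [-2.78, 2.78], [-0.83, 1.72], [-1.28, 1.37], [-1.9, 2.12], [-1.57, 1.48], [-3.14, 3.14]. Speed limits (rad/s): [2.57, 2.57, 3.14, 3.14, 3.14, 3.14].

INTERFACE

Orientations are given as a unit quaternion [w, x, y, z].
In Python, from plant import telemetry, camera, order gives the robot as it stands. The module is installed in compiled form; this text tells all that it offers.
- The arm moves only by the tool apply_moves, never from a script. Its argument "increments" is one flat list of numbers, 6 for each row, row after row: the shift along the world's x, y, z in cm, then the turn, a rotation vector about the world's x, y, z in rad. In form: [tx, ty, tz, wx, wy, wz, tx, ty, tz, wx, wy, wz, ...]. A call has exactly 10 rows; each row shifts and turns the pose as measured when the row begins; what a row does not reach is not made up. A row lasts 1/8 s, in which the tool goes at most 62.5 mm and 10.7 degrees, less where a joint would pass 70% of its speed; a pose out of reach is approached as far as the arm can. A call with a gripper value outside its range is refused whole. "gripper" is the closure, from -1 (fully open) to 1 (shut), set as the call begins (left out, the last holds). The fingers move at their own pace and stop on an object; the grip force is fixed at half the most. Time passes only in rows, so rows that do not move let the fingers close, or fill a call up. It gives the time, the measured TCP pose, the force and the opening at its end, in the units of the state.
- telemetry.state(): the state, without advancing time (a new reading comes with each control period).
- camera(name): name is "scene" or "top" or "wrist"; returns a dict with "frame" (384x512x3 uint8, red, green, blue), "depth" (384x512 float32, m along the optical axis (not along the pixel's ray), 0 where there is no reading), "vertical_fov" (degrees; the focal length in pixels is half the picture's height over the tangent of half this angle, whatever the lens; pixels are square), "cx", "cy" (the principal point, pixels), "R" (3x3) and "t" (3): a world point X has camera coordinates R X + t; the wrist camera has in their place "tool_from_camera" (4x4, takes a point from camera to tool coordinates, whose origin is the TCP and whose axes are the tool frame's). Camera axes: x right, y down, z forward; pixel columns grow to the right and rows downward; lengths in m; the calibration is good to about 2 mm. A picture is of the moment at which its call begins: read the wrist's pose just before it.
- order.hand_in(): hands the job in, once; it reports no verdict.
The state is a dict: "time": time; "joint_pos": joint angles; "dq": joint speeds; "joint_efforts": joint torques, N m; "ee_pos": TCP position; "eef_rot": TCP orientation; "ft_force": force on the tool from outside, world axes, zero at the start; "moment": the same for the moment, N m; "width": opening from 0.0 (shut) to 1.0 (fully open).
Only numpy, scipy, OpenCV 4.12 (cv2) and the standard library are available. Lean on these libraries where they do the work, as an engineer would, in place of code of your own. Each camera call takes 0.05 s, during which the arm holds its last target. There are 200 camera calls.

## Working session

There is one attempt and no reset: what is moved stays moved. The work goes in short steps, Python scripts to look and compute and a tool call to move; the robot and the scene stay as the last step left them, time stands still between calls to the robot, and variables do not carry over. Pictures are saved under pics/ and viewed, about 8 in all and at most 12, crops included, and the job is handed in when it is done.

Besides the shell and the picture viewer there is one more tool, called after "Call:" in YAML: its name, and indented under it one key for each argument. apply_moves: Moves the arm, as the interface text tells. Its arguments: {"type":"object","properties":{"increments":{"type":"array"},"gripper":{"type":"number"}},"required":["increments"]}

```bash
mkdir -p pics; cat > h.py <<'E'
import numpy as np, cv2
from plant import telemetry, camera, order
def K(c):
    return 192/np.tan(np.radians(c["vertical_fov"])/2)
def cloud(c):
    f=K(c); v,u=np.mgrid[0:384,0:512]; d=c["depth"]
    P=np.stack([(u-c["cx"])/f*d,(v-c["cy"])/f*d,d],-1)
    return (P-c["t"])@c["R"]   # R^T (P-t)
E
python3 - <<'E'
from h import *
print(telemetry.state())
for n in ("scene","top"):
    c=camera(n); cv2.imwrite(f"pics/{n}0.png",c["frame"][:,:,::-1]); np.savez(f"{n}0.npz",**c)
    print(n,c["vertical_fov"],c["cx"],c["cy"],-c["R"].T@c["t"])
E
```

```text
{'time': 0.0, 'joint_pos': array([ 1.24997356e+00,  2.60694168e-01, -1.39423581e-01,  1.17271128e+00,
        2.43337700e-06,  1.57078264e+00]), 'dq': array([ 1.13402116e-03, -1.75717944e-04, -2.23189419e-05,  2.27453723e-04,
       -6.84717347e-04, -5.91582163e-04]), 'joint_efforts': array([-1.66633698e-03, -4.05672920e+01,  2.53924656e+01,  1.86351954e-02,
       -5.68171822e-05, -3.92317176e-06]), 'ee_pos': array([0.1653314 , 0.49753488, 0.23043898]), 'eef_rot': array([-0.69731981,  0.69873842, -0.11305296,  0.11282168]), 'ft_force': array([-0.77022587,  0.38242186,  0.95004705]), 'moment': array([ 0.03821481,  0.01519758, -0.03949348]), 'width': 0.9981083879562028}
scene 48.53348456367006 256.9038440159714 195.1590376024085 [ 0.86169857 -0.62986643  0.80145152]
top 57.47391615979634 259.45610799633585 189.5073119886809 [0.32907737 0.01765262 0.9766268 ]
```

View pics/scene0.png

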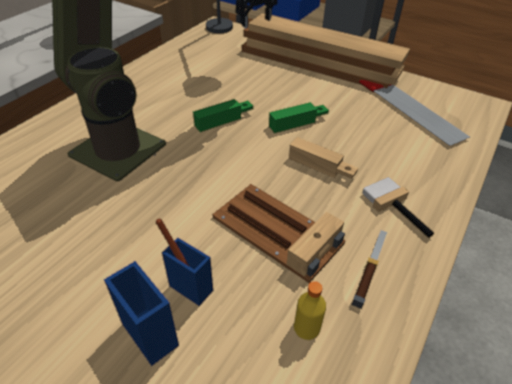

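View pics/top0.png

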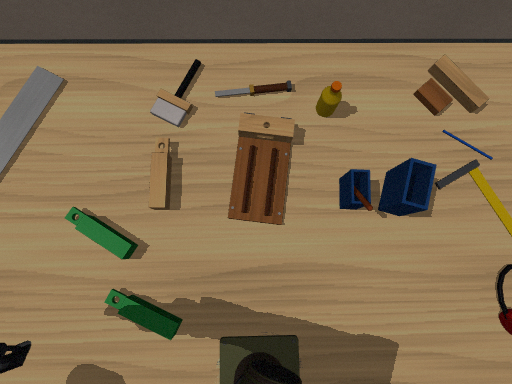

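The scene view shows the jig at (280,230), the rail at (320,158), the bin with the dowel at (187,270), and the bigger look-alike bin at (142,310). In the top view the rail is at (160,175), the jig at (262,168), the bin at (355,190), and the dowel top at (370,207).

```bash
cat > m.py <<'E'
from h import *
def load(n): return dict(np.load(f"{n}0.npz"))
def rect(P,m):
    Q=P[m][:,:2].astype(np.float32); r=cv2.minAreaRect(Q*1000); return r,len(Q)
for n in ("top","scene"):
    c=load(n); P=cloud(c); hsv=cv2.cvtColor(c["frame"],cv2.COLOR_RGB2HSV)
    v,u=np.mgrid[0:384,0:512]
    if n=="top": roi={"rail":(145,175,135,215),"jig":(222,300,105,230),"bin":(333,376,160,215),"bin2":(376,440,150,220)}
    else: roi={"rail":(280,362,135,185),"jig":(208,350,180,280),"bin":(150,217,215,305),"bin2":(105,180,258,365)}
    z=P[...,2]; ok=c["depth"]>0
    tb=ok&(abs(z)<.01); print(n,"bench z med",np.median(z[tb]))
    for k,(a,b,d,e) in roi.items():
        R=ok&(u>a)&(u<b)&(v>d)&(v<e)
        if k=="rail": sets={"top":(.046,.062),"tenon":(.028,.041)}
        elif k=="jig": sets={"post":(.061,.077),"strips":(.028,.037),"plate":(.011,.019)}
        else: sets={"rim":(.114,.127)}
        for s,(lo,hi) in sets.items():
            m=R&(z>lo)&(z<hi)
            if "bin" in k: m&=(hsv[...,0]>100)&(hsv[...,0]<130)&(hsv[...,1]>120)
            if s=="plate": m=cv2.erode(m.astype(np.uint8),np.ones((2,2)))>0
            if m.sum()>5: r,N=rect(P,m); print(n,k,s,np.round(r[0],1),np.round(r[1],1),round(r[2],1),N,"z",np.round(np.median(z[m]),4), "mean",P[m].mean(0).round(4))
    a,b,d,e=roi["bin"]
    m=ok&(u>a)&(u<b+8)&(v>d)&(v<e)&((hsv[...,0]<12)|(hsv[...,0]>170))&(hsv[...,1]>100)&(z>.06)
    Q=P[m]; 
    if len(Q)>5:
        q=Q.mean(0); w=np.linalg.svd(Q-q)[2][0]; w*=np.sign(w[2]); s=(Q-q)@w
        print(n,"dowel",len(Q),q.round(4),w.round(3),"tilt",np.arccos(w[2]).round(3),"ends",(q+w*s.min()).round(4),(q+w*s.max()).round(4))
E
python3 m.py
```

```text
top bench z med -0.0008017710887854541
top rail top [516.1 264.5] [ 45.5 148.1] 89.1 939 z 0.0536 mean [0.515  0.2635 0.0535]
top rail tenon [540. 262.] [ 43.3 197.3] 88.2 258 z 0.034 mean [0.5819 0.2577 0.0339]
top jig post [662.  -27.9] [150.1  52.4] 82.4 986 z 0.0681 mean [ 0.6611 -0.0277  0.068 ]
top jig strips [549.5 -29. ] [255.5 144.4] 2.4 386 z 0.0307 mean [ 0.5456 -0.0121  0.0309]
top jig plate [520.8  -9.8] [146.4 234. ] 81.9 2807 z 0.0142 mean [ 0.5182 -0.0082  0.0143]
top bin rim [ 479.  -257.5] [48.5 85.8] 87.7 246 z 0.1195 mean [ 0.4807 -0.2562  0.1193]
top bin2 rim [ 477.9 -385.1] [ 61.  114.3] 73.6 214 z 0.1205 mean [ 0.4765 -0.3837  0.1205]
top dowel 131 [ 0.4452 -0.2542  0.1373] [-0.484  0.02   0.875] tilt 0.505 ends [ 0.486  -0.256   0.0635] [ 0.4186 -0.2531  0.1855]
scene bench z med -0.000952513696847088
scene rail top [514.7 260.9] [ 50.6 151.4] 88.0 608 z 0.0524 mean [0.5179 0.2569 0.0522]
scene rail tenon [540.  253.1] [199.4  47.6] 5.2 351 z 0.0333 mean [0.5657 0.248  0.0338]
scene jig post [ 626.4 -112.2] [330.9  88.8] 66.4 1248 z 0.0678 mean [ 0.6589 -0.0398  0.0676]
scene jig strips [558.9 -24.8] [140.2 277.9] 82.4 435 z 0.031 mean [ 0.5808 -0.0276  0.0313]
scene jig plate [553.5 -18.9] [148.4 296.7] 82.0 2490 z 0.014 mean [ 0.5286 -0.024   0.014 ]
scene bin rim [ 478.3 -306.9] [135.6  85.8] 87.8 391 z 0.1195 mean [ 0.4868 -0.2711  0.1191]
scene bin2 rim [ 490.5 -356.5] [137.8 110.3] 73.1 372 z 0.1202 mean [ 0.4828 -0.3813  0.1203]
scene dowel 285 [ 0.4444 -0.2616  0.1379] [-0.43  -0.023  0.902] tilt 0.445 ends [ 0.4751 -0.26    0.0733] [ 0.421  -0.2629  0.1869]
```

```bash
cat >> h.py <<'E'
from scipy.spatial.transform import Rotation as Ro
def pose():
    s=telemetry.state(); q=s["eef_rot"]; R=Ro.from_quat([q[1],q[2],q[3],q[0]]); return s,s["ee_pos"],R
def wcloud(c,p,R):
    f=K(c); v,u=np.mgrid[0:384,0:512]; d=c["depth"]
    P=np.stack([(u-c["cx"])/f*d,(v-c["cy"])/f*d,d],-1); T=c["tool_from_camera"]
    return (P@T[:3,:3].T+T[:3,3])@R.as_matrix().T+p
def level(yaw):  # rotvec (world) to tool y down, tool z at heading yaw (mod pi)
    s,p,R=pose(); best=None
    for a in (yaw,yaw+np.pi):
        zt=np.array([np.cos(a),np.sin(a),0]); yt=np.array([0,0,-1.]); xt=np.cross(yt,zt)
        r=(Ro.from_matrix(np.c_[xt,yt,zt])*R.inv()).as_rotvec()
        if best is None or np.linalg.norm(r)<np.linalg.norm(best): best=r
    return best
def rep(target=None,yaw=None):
    s,p,R=pose(); print("t",round(s["time"],2),"p",p.round(4),"w",round(s["width"],3),"F",s["ft_force"].round(1),"q6",s["joint_pos"].round(2))
    if target is not None: print("shift cm",((np.array(target)-p)*100).round(2))
    if yaw is not None: print("rotvec",level(yaw).round(3))
E
python3 - <<'E'
from h import *
s,p,R=pose(); print(R.as_matrix().round(3))
rep([.50,.263,.26],np.pi/2-.016)
c=camera("wrist"); print(c["tool_from_camera"].round(3),c["vertical_fov"])
E
```

```text
[[ 0.949 -0.001  0.315]
 [-0.315 -0.002  0.949]
 [ 0.    -1.    -0.002]]
t 0.1 p [0.1653 0.4976 0.2305] w 1.0 F [ 1.   0.4 -0.1] q6 [ 1.25  0.26 -0.14  1.17 -0.    1.57]
shift cm [ 33.47 -23.46   2.95]
rotvec [ 0.002 -0.     0.305]
[[-0.     0.957  0.291 -0.075]
 [-0.001 -0.291  0.957 -0.142]
 [ 1.     0.     0.001 -0.   ]
 [ 0.     0.     0.     1.   ]] 63.33027972000018
```

Call:
apply_moves:
  increments: [3.5, -2.45, 0.6, 0, 0, 0.032, 3.5, -2.45, 0.6, 0, 0, 0.032, 3.5, -2.45, 0.6, 0, 0, 0.032, 3.5, -2.45, 0.6, 0, 0, 0.032, 3.5, -2.45, 0.6, 0, 0, 0.032, 3.5, -2.45, 0.6, 0, 0, 0.032, 3.5, -2.45, 0, 0, 0, 0.032, 3.5, -2.45, 0, 0, 0, 0.032, 3.0, -2.2, 0, 0, 0, 0.032, 1.5, -1, 0, 0, 0, 0.016]
  gripper: -1

```text
time: 1.4
ee_pos: [0.4976, 0.2611, 0.2643]
eef_rot: [-0.705, 0.709, -0.002, -0.0]
ft_force: [-0.3, -0.2, -0.1]
width: 1.001
```

```bash
cat > w.py <<'E'
from h import *
import sys
s,p,R=pose(); c=camera("wrist"); P=wcloud(c,p,R); np.savez(f"w_{sys.argv[1]}.npz",P=P,rgb=c["frame"]); cv2.imwrite(f"pics/w_{sys.argv[1]}.png",c["frame"][:,:,::-1])
E
python3 - <<'E'
from h import *
rep([.516,.2635,.024],np.pi/2-.016)
E
python3 w.py rail
python3 - <<'E'
from h import *
d=np.load("w_rail.npz"); P=d["P"]; z=P[...,2]
for nm,lo,hi,x0,x1 in (("top",.048,.06,.42,.61),("tenon",.030,.040,.595,.66)):
    m=(z>lo)&(z<hi)&(abs(P[...,1]-.26)<.06)&(P[...,0]>x0)&(P[...,0]<x1)
    Q=P[m]; r=cv2.minAreaRect((Q[:,:2]*1000).astype(np.float32)); print(nm,r,len(Q),np.median(Q[:,2]))
    for xx in np.arange(x0,x1,.02):
        q=Q[abs(Q[:,0]-xx)<.004]
        if len(q)>5: print(round(xx,3),q[:,1].min().round(4),q[:,1].max().round(4))
E
```

```text
t 1.4 p [0.4976 0.2611 0.2643] w 1.001 F [-0.3 -0.2 -0.1] q6 [ 0.49  0.32  0.03  1.29 -0.    0.49]
shift cm [  1.84   0.24 -24.03]
rotvec [ 0.006 -0.003 -0.014]
top ((515.5073852539062, 263.3809814453125), (43.879188537597656, 149.1975555419922), 89.07830810546875) 4652 0.053346349984645464
0.44 0.2427 0.2858
0.46 0.2424 0.2863
0.48 0.242 0.2856
0.5 0.2417 0.2848
0.52 0.2414 0.2851
0.54 0.241 0.2843
0.56 0.2407 0.2834
0.58 0.2404 0.2838
tenon ((619.4238891601562, 261.3744812011719), (35.002418518066406, 40.303192138671875), 89.99457550048828) 608 0.03381505014190639
0.615 0.2441 0.2786
0.635 0.2439 0.2789
```

View pics/w_rail.png

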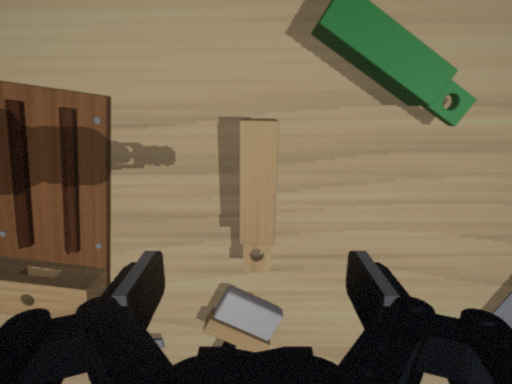

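Call:
apply_moves:
  increments: [0.6, 0.08, -4.2, 0.002, -0.001, -0.006, 0.6, 0.08, -4.2, 0.002, -0.001, -0.004, 0.6, 0.07, -4.2, 0.002, -0.001, -0.004, 0, 0, -4.2, 0, 0, 0, 0, 0, -4.2, 0, 0, 0, 0, 0, -1.5, 0, 0, 0, 0, 0, -0.6, 0, 0, 0, 0, 0, -0.2, 0, 0, 0, 0, 0, 0, 0, 0, 0, 0, 0, 0, 0, 0, 0]

```text
time: 2.7
ee_pos: [0.5157, 0.2643, 0.0253]
eef_rot: [0.708, -0.706, 0.005, -0.008]
ft_force: [-0.2, 0.1, 0.8]
width: 0.999
```

```bash
python3 - <<'E'
from h import *
rep([.5155,.2634,.028],np.pi/2-.016)
E
```

```text
t 2.7 p [0.5157 0.2643 0.0253] w 0.999 F [-0.2  0.1  0.8] q6 [ 0.47  0.51 -0.33  0.73  0.    0.49]
shift cm [-0.02 -0.09  0.27]
rotvec [-0.002  0.003  0.003]
```

Call:
apply_moves:
  increments: [0, -0.09, 0.3, 0, 0.003, 0.003, 0, 0, 0, 0, 0, 0, 0, 0, 0, 0, 0, 0, 0, 0, 0, 0, 0, 0, 0, 0, 0, 0, 0, 0, 0, 0, 0, 0, 0, 0, 0, 0, 0, 0, 0, 0, 0, 0, 0, 0, 0, 0, 0, 0, 0, 0, 0, 0, 0, 0, 0, 0, 0, 0]
  gripper: 1

```text
time: 3.95
ee_pos: [0.517, 0.2638, 0.0302]
eef_rot: [0.708, -0.706, 0.005, -0.007]
ft_force: [0.0, -0.4, 1.8]
width: 0.5
```

Call:
apply_moves:
  increments: [0, 0, 1, 0, 0, 0, 0, 0, 2, 0, 0, 0, 0, 0, 3, 0, 0, 0, 0, 0, 3, 0, 0, 0, 0, 0, 3, 0, 0, 0, 0, 0, 3, 0, 0, 0, 0, 0, 2, 0, 0, 0, 0, 0, 1, 0, 0, 0, 0, 0, 0, 0, 0, 0, 0, 0, 0, 0, 0, 0]

```text
time: 5.2
ee_pos: [0.5108, 0.2609, 0.2137]
eef_rot: [-0.707, 0.708, -0.008, 0.003]
ft_force: [-0.6, 0.2, -2.8]
width: 0.498
```

```bash
python3 - <<'E'
from h import *
rep([.42,0,.20],np.pi/2-.135)
E
```

```text
t 5.2 p [0.5108 0.2609 0.2137] w 0.498 F [-0.6  0.2 -2.8] q6 [ 0.47  0.36 -0.04  1.18  0.    0.49]
shift cm [ -9.08 -26.09  -1.37]
rotvec [ 0.001 -0.008 -0.119]
```

Call:
apply_moves:
  increments: [-1, -2.2, 0.7, 0, 0, -0.02, -1, -2.2, 0.7, 0, -0.002, -0.02, -1, -2.2, 0.7, 0, -0.002, -0.02, -1, -2.2, 0.7, 0, -0.002, -0.02, -1, -2.2, 0.7, 0, -0.002, -0.02, -1, -2.0, 0.7, 0, 0, -0.019, 0, 0, 0, 0, 0, 0, 0, 0, 0, 0, 0, 0, 0, 0, 0, 0, 0, 0, 0, 0, 0, 0, 0, 0]

```text
time: 6.45
ee_pos: [0.4439, 0.1198, 0.2572]
eef_rot: [-0.704, 0.706, -0.052, 0.051]
ft_force: [0.8, -0.5, -3.0]
width: 0.502
```

```bash
python3 w.py jig; python3 - <<'E'
from h import *
rep(None,np.pi/2-.135)
d=np.load("w_jig.npz"); P=d["P"]; z=P[...,2]
for nm,lo,hi in (("post",.062,.076),("plate",.0105,.019),("strips",.020,.036)):
    m=(z>lo)&(z<hi)&(P[...,1]<.09)&(P[...,1]>-.13)&(P[...,0]>.38)
    Q=P[m]; r=cv2.minAreaRect((Q[:,:2]*1000).astype(np.float32)); print(nm,r,len(Q),np.median(Q[:,2]))
    if nm=="plate": mp=m
g=cv2.cvtColor(d["rgb"],cv2.COLOR_RGB2HSV)
m=((z>.062)&(z<.076)&(P[...,1]<.09)).astype(np.uint8)
# post edges: per y bins in x
Q=P[m>0]
for yy in np.arange(-.09,.04,.02):
    q=Q[abs(Q[:,1]-yy)<.003]
    if len(q)>5: print(yy.round(3),q[:,0].min().round(4),q[:,0].max().round(4))
print(P[...,:2][mp].min(0),P[...,:2][mp].max(0))
E
```

```text
t 6.5 p [0.4438 0.1198 0.2571] w 0.502 F [ 0.1 -0.7 -3.4] q6 [ 0.27  0.14 -0.23  1.21 -0.    0.41]
rotvec [ 0.003 -0.002  0.011]
post ((660.1898803710938, -27.167766571044922), (23.747879028320312, 115.03450012207031), 13.997224807739258) 322 0.06808842662091531
plate ((517.3077392578125, -24.11475372314453), (121.52763366699219, 235.43431091308594), 81.74784851074219) 8783 0.014200323145140664
strips ((530.1417236328125, -10.628093719482422), (86.4077377319336, 219.37632751464844), 84.3681869506836) 2883 0.025866041694267677
-0.07 0.6636 0.6806
0.03 0.6432 0.6484
[ 0.39333946 -0.09421302] [0.64233619 0.05206731]
```

View pics/w_jig.png

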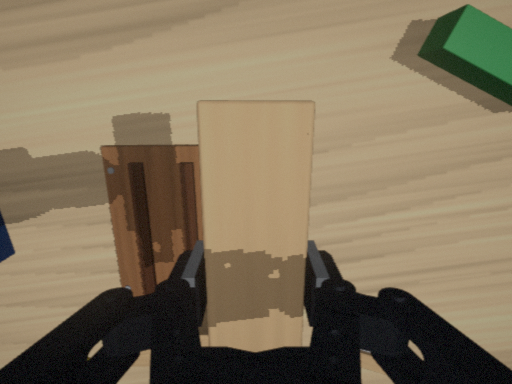

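```bash
cat > j.py <<'E'
from h import *
t=np.load("top0.npz"); t=dict(t); C={"top":cloud(t)}
for k in ("rail","jig"): C[k]=np.load(f"w_{k}.npz")["P"]
th=-.135
def axes(th): return np.array([np.cos(th),np.sin(th)]),np.array([-np.sin(th),np.cos(th)])
for k,P in C.items():
    z=P[...,2]; X=P[...,:2]
    for it in range(2):
        ex,ey=axes(th); o=np.array([.5530,-.0130]); a=(X-o)@ex; b=(X-o)@ey
        box=(abs(a)<.16)&(abs(b)<.09)
        st=box&(z>.0215)&(z<.037)&(a<.05)&(a>-.12)
        for nm,s in (("L",st&(b>0.01)&(b<.045)),("R",st&(b<-.01)&(b>-.045))):
            if s.sum()<30: continue
            bins=np.arange(-.11,.05,.01); lo=[];hi=[];ac=[]
            for q in bins:
                w=s&(abs(a-q)<.005)
                if w.sum()>5: lo.append(b[w].min());hi.append(b[w].max());ac.append(q)
            if len(ac)<5: continue
            pl=np.polyfit(ac,lo,1);ph=np.polyfit(ac,hi,1)
            if it==0: print(k,nm,"lo b0,slope",pl[1].round(4),pl[0].round(4),"hi",ph[1].round(4),ph[0].round(4),len(ac), "n",s.sum())
        pl=box&(z>.010)&(z<.019)
        po=box&(z>.062)&(z<.075)
        if it==0:
            print(k,"plate a",a[pl].min().round(4),a[pl].max().round(4),"b",b[pl].min().round(4),b[pl].max().round(4))
            if po.any(): print(k,"post a",a[po].min().round(4),a[po].max().round(4),"b",b[po].min().round(4),b[po].max().round(4))
            e=[(q,b[pl&(abs(a-q)<.005)].max()) for q in np.arange(-.13,.07,.02) if (pl&(abs(a-q)<.005)).sum()>5]
            if len(e)>4: e=np.array(e); print(k,"plate +y edge",np.polyfit(e[:,0],e[:,1],1).round(4))
E
python3 j.py
```

```text
top L lo b0,slope 0.0243 -0.0063 hi 0.0393 -0.0024 16 n 339
top R lo b0,slope -0.0382 -0.0026 hi -0.0238 -0.0025 16 n 341
top plate a -0.15 0.0863 b -0.0746 0.0756
top post a 0.0837 0.1362 b -0.0751 0.0749
top plate +y edge [-0.0044  0.075 ]
rail L lo b0,slope 0.0221 -0.001 hi 0.0388 -0.0064 16 n 1779
rail R lo b0,slope -0.0413 -0.0044 hi -0.0238 -0.0057 16 n 1860
rail plate a -0.1511 0.1165 b -0.0739 0.0752
rail post a 0.0828 0.1344 b -0.0371 0.0743
rail plate +y edge [-0.0066  0.0741]
jig L lo b0,slope 0.0223 -0.0037 hi 0.0367 -0.023 10 n 972
jig R lo b0,slope -0.0408 -0.0016 hi -0.0245 -0.0057 16 n 1551
jig plate a -0.1513 0.0844 b -0.0764 0.0459
jig post a 0.0821 0.1343 b -0.0514 0.0527
jig plate +y edge [-0.4396  0.0067]
```

```bash
python3 - <<'E'
from h import *
s,p,R=pose(); P=np.load("w_jig.npz")["P"]; T=(P-p)@R.as_matrix()
m=(P[...,2]>.26)&(P[...,2]<.30)&(T[...,0]<-.025)&(abs(T[...,2])<.035)
Q=T[m]; A=np.c_[Q[:,0],Q[:,2],np.ones(len(Q))]; print(len(Q),"plane y=",np.linalg.lstsq(A,Q[:,1],rcond=None)[0].round(4))
print("rear x",np.percentile(Q[:,0],[0,1]))
e=np.array([(q,Q[abs(Q[:,0]-q)<.003,2].min(),Q[abs(Q[:,0]-q)<.003,2].max()) for q in np.arange(-.07,-.03,.006)])
print(e.round(4))
rep([.5059,-.0071,.13],np.pi/2-.139)
E
```

```text
14460 plane y= [ 0.0013  0.001  -0.0233]
rear x [-0.07578842 -0.07542293]
[[-0.07   -0.0223  0.0218]
 [-0.064  -0.022   0.0218]
 [-0.058  -0.0224  0.0219]
 [-0.052  -0.0221  0.0218]
 [-0.046  -0.0223  0.0217]
 [-0.04   -0.0223  0.0218]
 [-0.034  -0.0223  0.022 ]]
t 6.5 p [0.4438 0.1198 0.2571] w 0.502 F [ 0.1 -0.7 -3.4] q6 [ 0.27  0.14 -0.23  1.21 -0.    0.41]
shift cm [  6.21 -12.69 -12.71]
rotvec [ 0.003 -0.002  0.007]
```

Call:
apply_moves:
  increments: [1, -2.1, -1.5, 0.001, 0, 0.002, 1.1, -2.3, -2.3, 0.001, -0.001, 0.002, 1.1, -2.3, -2.3, 0.001, -0.001, 0.002, 1.1, -2.3, -2.3, 0, 0, 0.001, 1.1, -2.2, -2.3, 0, 0, 0, 0.8, -1.4, -1.5, 0, 0, 0, 0, 0, -0.3, 0, 0, 0, 0, 0, 0, 0, 0, 0, 0, 0, 0, 0, 0, 0, 0, 0, 0, 0, 0, 0]

```text
time: 7.75
ee_pos: [0.5101, -0.0046, 0.1291]
eef_rot: [0.707, -0.704, 0.045, -0.047]
ft_force: [0.4, -0.1, -4.0]
width: 0.5
```

```bash
python3 - <<'E'
from h import *
rep([.5055,-.0070,.046],np.pi/2-.139)
E
```

```text
t 7.75 p [ 0.5101 -0.0046  0.1291] w 0.5 F [ 0.4 -0.1 -4. ] q6 [-0.01  0.3  -0.36  0.9   0.    0.12]
shift cm [-0.46 -0.24 -8.31]
rotvec [-0.004  0.003 -0.009]
```

Call:
apply_moves:
  increments: [-0.23, -0.12, -1.2, -0.002, 0.001, -0.005, -0.23, -0.12, -2, -0.002, 0.002, -0.004, 0, 0, -1.8, 0, 0, 0, 0, 0, -1, 0, 0, 0, 0, 0, -0.3, 0, 0, 0, 0, 0, 0, 0, 0, 0, 0, 0, 0, 0, 0, 0, 0, 0, 0, 0, 0, 0, 0, 0, 0, 0, 0, 0, 0, 0, 0, 0, 0, 0]

```text
time: 9.0
ee_pos: [0.5066, -0.0063, 0.0657]
eef_rot: [0.705, -0.705, 0.047, -0.051]
ft_force: [-0.4, 0.0, -3.0]
width: 0.502
```

```bash
python3 - <<'E'
from h import *
rep([.5055,-.0070,.046],np.pi/2-.139)
E
```

```text
t 9.0 p [ 0.5066 -0.0063  0.0657] w 0.502 F [-0.4  0.  -3. ] q6 [-0.01  0.36 -0.47  0.74 -0.    0.13]
shift cm [-0.11 -0.07 -1.97]
rotvec [ 0.     0.006 -0.001]
```

Call:
apply_moves:
  increments: [-0.11, -0.07, -0.6, 0, 0.003, 0, -0.05, 0, -0.5, 0, 0.003, 0, 0, 0, -0.4, 0, 0, 0, 0, 0, -0.3, 0, 0, 0, 0, 0, -0.1, 0, 0, 0, 0, 0, -0.05, 0, 0, 0, 0, 0, 0, 0, 0, 0, 0, 0, 0, 0, 0, 0, 0, 0, 0, 0, 0, 0, 0, 0, 0, 0, 0, 0]

```text
time: 10.25
ee_pos: [0.5046, -0.007, 0.0453]
eef_rot: [-0.705, 0.706, -0.049, 0.049]
ft_force: [-1.1, -0.1, -0.7]
width: 0.505
```

```bash
python3 - <<'E'
from h import *
rep([.5055,-.0070,.046],np.pi/2-.139)
E
```

```text
t 10.25 p [ 0.5046 -0.007   0.0453] w 0.505 F [-1.1 -0.1 -0.7] q6 [-0.01  0.38 -0.49  0.69 -0.    0.12]
shift cm [0.09 0.   0.07]
rotvec [ 0.    -0.001 -0.001]
```

Call:
apply_moves:
  increments: [0.5, -0.07, 0, 0, 0, 0, 0.7, -0.098, 0, 0, 0, 0, 0.7, -0.098, 0, 0, 0, 0, 0.7, -0.098, 0, 0, 0, 0, 0.7, -0.098, 0, 0, 0, 0, 0.7, -0.098, 0, 0, 0, 0, 0.5, -0.07, 0, 0, 0, 0, 0.3, -0.042, 0, 0, 0, 0, 0, 0, 0, 0, 0, 0, 0, 0, 0, 0, 0, 0]

```text
time: 11.5
ee_pos: [0.5541, -0.0138, 0.0454]
eef_rot: [0.706, -0.705, 0.05, -0.047]
ft_force: [-1.9, -0.4, 1.1]
width: 0.502
```

```bash
python3 - <<'E'
from h import *
rep([.5626,-.0150,.046],np.pi/2-.139)
E
```

```text
t 11.5 p [ 0.5541 -0.0138  0.0454] w 0.502 F [-1.9 -0.4  1.1] q6 [-0.03  0.45 -0.37  0.75  0.    0.11]
shift cm [ 0.85 -0.12  0.06]
rotvec [-0.001 -0.004 -0.001]
```

Sliding freely; now the last stretch, with some over-travel to press the shoulders home.

Call:
apply_moves:
  increments: [0.35, -0.049, 0, 0, -0.002, 0, 0.3, -0.042, 0, 0, 0, 0, 0.25, -0.035, 0, 0, 0, 0, 0.25, -0.035, 0, 0, 0, 0, 0.25, -0.035, 0, 0, 0, 0, 0.25, -0.035, 0, 0, 0, 0, 0.25, -0.035, 0, 0, 0, 0, 0.25, -0.035, 0, 0, 0, 0, 0, 0, 0, 0, 0, 0, 0, 0, 0, 0, 0, 0]

```text
time: 12.75
ee_pos: [0.5623, -0.0151, 0.0455]
eef_rot: [0.706, -0.705, 0.058, -0.039]
ft_force: [-3.7, 0.0, 1.8]
width: 0.5
```

```bash
python3 - <<'E'
from h import *
rep([.5626,-.0150,.046],np.pi/2-.139)
E
```

```text
t 12.75 p [ 0.5623 -0.0151  0.0455] w 0.5 F [-3.7  0.   1.8] q6 [-0.03  0.48 -0.32  0.8   0.    0.11]
shift cm [0.03 0.01 0.05]
rotvec [-0.004 -0.026 -0.002]
```

Call:
apply_moves:
  increments: [0, 0, 0, 0, 0, 0, 0, 0, 0, 0, 0, 0, 0, 0, 0, 0, 0, 0, 0, 0, 0, 0, 0, 0, 0, 0, 0, 0, -0.01, 0, 0, 0, 1, 0, 0, 0, 0, 0, 3, 0, 0, 0, -1, 0, 4, 0, 0, 0, -2, 0, 5, 0, 0, 0, -3, 0, 4, 0, 0, 0]
  gripper: -1

```text
time: 14.0
ee_pos: [0.5038, -0.0155, 0.2196]
eef_rot: [0.706, -0.705, 0.053, -0.044]
ft_force: [1.4, 0.7, -0.1]
width: 0.999
```

Call:
apply_moves:
  increments: [-1, 0, 3, 0, 0, 0, -1, 0, 1, 0, 0, 0, 0, 0, 0, 0, 0, 0, 0, 0, 0, 0, 0, 0, 0, 0, 0, 0, 0, 0, 0, 0, 0, 0, 0, 0, 0, 0, 0, 0, 0, 0, 0, 0, 0, 0, 0, 0, 0, 0, 0, 0, 0, 0, 0, 0, 0, 0, 0, 0]

```text
time: 15.25
ee_pos: [0.482, -0.0154, 0.2611]
eef_rot: [0.706, -0.705, 0.053, -0.044]
ft_force: [0.6, -0.2, 0.7]
width: 1.0
```

```bash
python3 w.py home; python3 - <<'E'
from h import *
rep(None,np.pi/2-.139)
d=np.load("w_home.npz"); P=d["P"]; z=P[...,2]
ex=np.array([np.cos(-.139),np.sin(-.139)]); ey=np.array([-ex[1],ex[0]]); X=P[...,:2]-[.5519,-.0135]; a=X@ex; b=X@ey
m=(z>.061)&(z<.076)&(abs(a)<.17)&(abs(b)<.1)
rail=m&(a<.083)&(abs(b)<.03); post=m
print("top z",np.median(z[rail]),"a rail",a[rail].min(),"b",np.percentile(b[rail],[1,99]), "post a max",a[m].max(),"b",b[m].min(),b[m].max())
g=cv2.cvtColor(d["rgb"],cv2.COLOR_RGB2GRAY)
# hole: region of post not at top height
H=(a>.095)&(a<.127)&(abs(b)<.02)
print("dark",g[H].min(),np.median(g[H])); hm=H&(g<0.6*np.median(g[H])); vv,uu=np.nonzero(hm); print(uu.mean(),vv.mean(),hm.sum(),a[hm].mean(),b[hm].mean())
E
```

```text
t 15.3 p [ 0.4819 -0.0155  0.2611] w 1.0 F [-0.6 -0.5 -0.7] q6 [-0.03  0.18 -0.16  1.24  0.    0.1 ]
rotvec [-0.003 -0.013 -0.002]
top z 0.06837261942569622 a rail -0.06593648887455332 b [-0.02175336  0.02109551] post a max 0.13625201718919003 b -0.07573880720084383 0.07428223785488494
dark 62 142.0
263.29347826086956 314.0 92 0.11732433151992153 0.00016853582882493158
```

View pics/w_home.png

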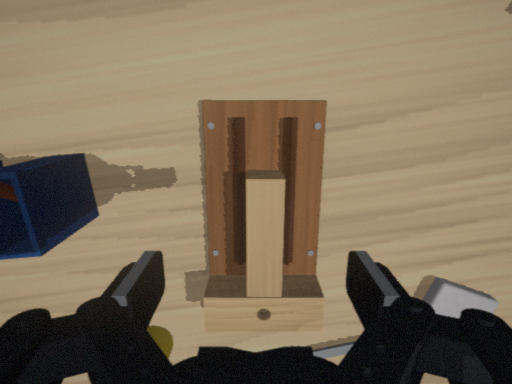

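The rail body sits in the channel with its shoulders at the post face; the peg hole is at (263,314). Next, the dowel: I'll move to a tilted pre-grasp pose along its axis.

Call:
apply_moves:
  increments: [-1, -2.6, 0, 0, -0.055, 0.011, -1, -2.6, 0, 0, -0.055, 0.011, -1, -2.6, 0, 0, -0.055, 0.011, -1, -2.6, 0, 0, -0.055, 0.011, -1, -2.6, 0, 0, -0.055, 0.011, -1, -2.6, 0, 0, -0.055, 0.011, -1, -2.6, 0, 0, -0.055, 0.011, -1, -2.6, 0, 0, -0.055, 0.011, -1, -2.2, 0, 0, -0.04, 0.006, -0.5, -0.5, 0, 0, 0, 0]

```text
time: 16.55
ee_pos: [0.3846, -0.2564, 0.2631]
eef_rot: [0.696, -0.676, -0.158, -0.182]
ft_force: [-0.5, -0.2, 0.1]
width: 1.0
```

```bash
python3 w.py dow; python3 - <<'E'
from h import *
rep(); s,p,R=pose(); print(R.as_matrix().round(3))
d=np.load("w_dow.npz"); P=d["P"]; z=P[...,2]; hsv=cv2.cvtColor(d["rgb"],cv2.COLOR_RGB2HSV)
m=((hsv[...,0]<12)|(hsv[...,0]>170))&(hsv[...,1]>100)&(z>.05)&(z<.22)&(abs(P[...,1]+.256)<.04)&(abs(P[...,0]-.46)<.08)
Q=P[m]; vv,uu=np.nonzero(m); print(len(Q),uu.min(),uu.max(),vv.min(),vv.max())
q=Q.mean(0); w=np.linalg.svd(Q-q,full_matrices=False)[2][0]; w*=np.sign(w[2]); t=(Q-q)@w; print(q,w,np.arccos(w[2]),(q+w*t.min()).round(4),(q+w*t.max()).round(4))
b=(hsv[...,0]>100)&(hsv[...,0]<130)&(hsv[...,1]>120)&(z>.113)&(z<.127)&(abs(P[...,1]+.256)<.045)&(P[...,0]<.56)
print("rim",cv2.minAreaRect((P[b][:,:2]*1000).astype(np.float32)),b.sum())
E
```

```text
t 16.6 p [ 0.3846 -0.2564  0.2632] w 1.002 F [-0.5 -0.6  0.4] q6 [-0.84 -0.1  -0.57  0.77  0.37 -0.75]
[[ 0.884  0.467  0.025]
 [-0.038  0.019  0.999]
 [ 0.466 -0.884  0.035]]
440 243 259 166 198
[ 0.41941275 -0.25791553  0.16820318] [-0.37715321  0.02705797  0.92575554] 0.3877674604332688 [ 0.4404 -0.2594  0.1168] [ 0.4128 -0.2574  0.1845]
rim ((476.54931640625, -259.4268798828125), (44.50629425048828, 83.6019058227539), 87.25369262695312) 317
```

View pics/w_dow.png

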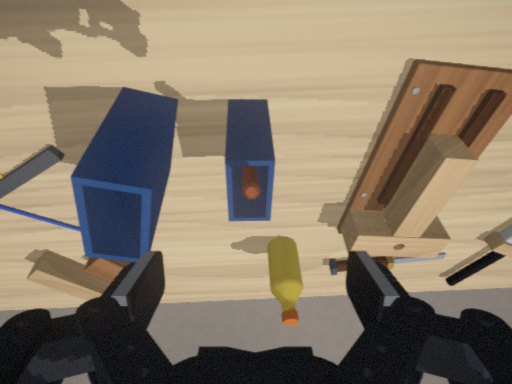

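Call:
apply_moves:
  increments: [0.4, -0.02, -1.5, -0.008, -0.003, -0.005, 0.7, -0.02, -2, -0.008, -0.003, -0.005, 0.9, -0.02, -2, -0.008, -0.003, -0.004, 0.9, -0.02, -2, -0.008, -0.003, -0.004, 0.9, -0.02, -2, 0, 0, 0, 0.9, -0.02, -1.7, 0, 0, 0, 0.5, -0.02, -1, 0, 0, 0, 0.2, 0, -0.4, 0, 0, 0, 0, 0, 0, 0, 0, 0, 0, 0, 0, 0, 0, 0]

```text
time: 17.85
ee_pos: [0.4458, -0.2528, 0.1375]
eef_rot: [-0.682, 0.688, 0.163, 0.187]
ft_force: [-0.3, 0.5, -0.2]
width: 0.993
```

```bash
python3 - <<'E'
from h import *
rep([.4418,-.258,.133]); s,p,R=pose(); print(R.as_matrix().round(3))
E
```

```text
t 17.85 p [ 0.4458 -0.2528  0.1375] w 0.993 F [-0.3  0.5 -0.2] q6 [-0.7   0.07 -0.8   0.3   0.3  -0.61]
shift cm [-0.4  -0.52 -0.45]
[[ 0.877  0.48   0.034]
 [-0.03  -0.015  0.999]
 [ 0.48  -0.877  0.001]]
```

Call:
apply_moves:
  increments: [-0.2, -0.25, -0.2, 0, 0, 0, -0.2, -0.2, -0.1, 0, 0, 0, 0, 0, 0, 0, 0, 0, 0, 0, 0, 0, 0, 0, 0, 0, 0, 0, 0, 0, 0, 0, 0, 0, 0, 0, 0, 0, 0, 0, 0, 0, 0, 0, 0, 0, 0, 0, 0, 0, 0, 0, 0, 0, 0, 0, 0, 0, 0, 0]
  gripper: 1

```text
time: 19.1
ee_pos: [0.4416, -0.2586, 0.1357]
eef_rot: [-0.682, 0.688, 0.164, 0.188]
ft_force: [0.2, -0.4, 0.4]
width: 0.145
```

Call:
apply_moves:
  increments: [0, 0, 0, 0, 0, 0, 0, 0, 0, 0, 0, 0, 0, 0, 0, 0, 0, 0, 0, 0, 0, 0, 0, 0, 0, 0, 0.2, 0, 0, 0, 0, 0, 0.5, 0, 0, 0, 0, 0, 0.5, 0, 0, 0, 0, 0, 0.2, 0, 0, 0, 0, 0, 0, 0, 0, 0, 0, 0, 0, 0, 0, 0]

```text
time: 20.35
ee_pos: [0.4415, -0.2585, 0.1508]
eef_rot: [-0.682, 0.688, 0.164, 0.188]
ft_force: [-0.5, -0.0, -0.3]
width: 0.144
```

```bash
python3 w.py grip; python3 - <<'E'
from h import *
rep(); s,p,R=pose(); print(R.as_matrix().round(3))
c=camera("scene"); cv2.imwrite("pics/scene1.png",cv2.resize(c["frame"][190:340,110:310,::-1],None,fx=2.5,fy=2.5))
P=cloud(c); z=P[...,2]; hsv=cv2.cvtColor(c["frame"],cv2.COLOR_RGB2HSV)
w=np.load("w_grip.npz")
a=np.hstack([cv2.imread("pics/w_grip.png"),cv2.resize(c["frame"][200:320,130:290,::-1],(512,384))]); cv2.imwrite("pics/pair.png",cv2.resize(a,(800,300)))
E
```

```text
t 20.4 p [ 0.4415 -0.2585  0.1508] w 0.147 F [ 0.   0.6 -0.9] q6 [-0.72  0.05 -0.77  0.35  0.31 -0.62]
[[ 0.876  0.481  0.035]
 [-0.031 -0.018  0.999]
 [ 0.481 -0.877 -0.001]]
```

View pics/pair.png

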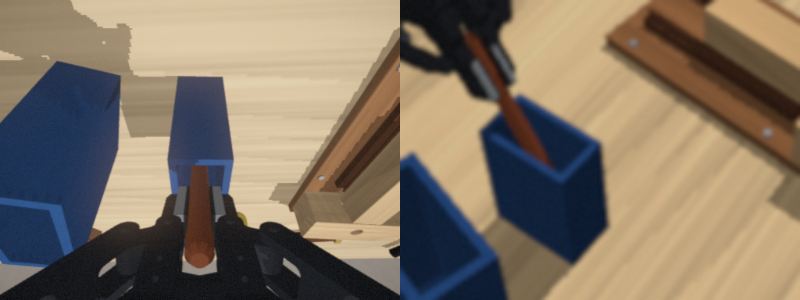

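```bash
cat > dax.py <<'E'
from h import *
import sys
s,p,R=pose(); d=np.load(f"w_{sys.argv[1]}.npz"); P=d["P"]; hsv=cv2.cvtColor(d["rgb"],cv2.COLOR_RGB2HSV); T=(P-p)@R.as_matrix()
m=((hsv[...,0]<12)|(hsv[...,0]>170))&(hsv[...,1]>100)&(abs(T[...,2])<.02)&(abs(T[...,0])<.03)&(T[...,1]>-.08)&(T[...,1]<.15)
Q=T[m]; print(len(Q),"y range",Q[:,1].min(),Q[:,1].max())
for y in np.arange(-.07,.13,.01):
    q=Q[abs(Q[:,1]-y)<.005]
    if len(q)>15: print(y.round(3),"x surf",q[:,0].min().round(4),"z",np.percentile(q[:,2],[2,98]).round(4),len(q))
E
python3 dax.py grip
```

```text
3735 y range -0.056475695988656927 0.051271144221705416
-0.06 x surf -0.0051 z [-0.0042  0.0036] 215
-0.05 x surf -0.0081 z [-0.0064  0.0061] 1161
-0.04 x surf -0.0079 z [-0.0066  0.0066] 548
-0.03 x surf -0.0081 z [-0.0062  0.0059] 407
-0.02 x surf -0.0085 z [-0.0063  0.006 ] 318
-0.01 x surf -0.0083 z [-0.0063  0.006 ] 276
0.0 x surf -0.0083 z [-0.0062  0.006 ] 226
0.01 x surf -0.0084 z [-0.0064  0.0058] 181
0.02 x surf -0.0087 z [-0.0062  0.0061] 156
0.03 x surf -0.0086 z [-0.006   0.0059] 127
0.04 x surf -0.0088 z [-0.0057  0.0058] 102
0.05 x surf -0.0076 z [-0.0059  0.006 ] 18
```

Call:
apply_moves:
  increments: [0.2, 0, 0.3, -0.002, 0.03, 0, 0.4, 0, 0.35, -0.002, 0.06, 0, 0.4, 0, 0.35, -0.002, 0.06, 0, 0.5, 0, 0.35, -0.002, 0.06, 0, 0.5, 0, 0.35, -0.002, 0.06, 0, 0.5, 0, 0.35, -0.002, 0.06, 0, 0.5, 0, 0.3, -0.002, 0.06, 0, 0.4, 0, 0.2, -0.002, 0.06, 0, 0.2, 0, 0, 0, 0.03, 0, 0, 0, 0, 0, 0, 0]

```text
time: 21.7
ee_pos: [0.4778, -0.2573, 0.1739]
eef_rot: [-0.696, 0.718, -0.008, 0.011]
ft_force: [0.7, -0.5, 0.1]
width: 0.146
```

```bash
python3 - <<'E'
from h import *
rep([.479,-.2585,.176],np.pi/2-.04)
E
```

```text
t 21.7 p [ 0.4778 -0.2573  0.1739] w 0.146 F [ 0.7 -0.5  0.1] q6 [-0.48  0.31 -0.23  1.02 -0.03 -0.45]
shift cm [ 0.12 -0.12  0.21]
rotvec [ 0.031  0.004 -0.012]
```

Call:
apply_moves:
  increments: [0, 0, 0.1, 0.016, 0.002, 0, 0, 0, 0.1, 0.015, 0.002, 0, 0, 0, 0.5, 0, 0, 0, 0, 0, 1.5, 0, 0, 0, 0.1, 0, 2.2, 0, 0, 0, 0.1, 0, 2.4, 0, 0, 0, 0.1, 0, 2.4, 0, 0, 0, 0.1, 0, 2.2, 0, 0, 0, 0, 0, 1.5, 0, 0, 0, 0, 0, 0.5, 0, 0, 0]

```text
time: 22.95
ee_pos: [0.4797, -0.2573, 0.3198]
eef_rot: [-0.707, 0.707, -0.008, 0.013]
ft_force: [0.8, -0.7, -0.3]
width: 0.147
```

```bash
python3 - <<'E'
from h import *
rep([.657,-.028,.27],np.pi/2-.139)
s=telemetry.state()
c={k:v for k,v in np.load("w_home.npz").items()}
# hole in top view and home view
g=cv2.cvtColor(c["rgb"],cv2.COLOR_RGB2GRAY); crop=g[295:335,235:292]; cv2.imwrite("pics/hole.png",np.hstack([cv2.resize(crop,None,fx=7,fy=7,interpolation=cv2.INTER_CUBIC)]))
E
```

```text
t 22.95 p [ 0.4797 -0.2573  0.3198] w 0.147 F [ 0.8 -0.7 -0.3] q6 [-0.49  0.27  0.1   1.4   0.   -0.46]
shift cm [17.73 22.93 -4.98]
rotvec [ 0.001  0.006 -0.109]
```

Call:
apply_moves:
  increments: [1, 1.5, 0, 0, 0.001, -0.01, 1.9, 2.5, 0, 0, 0.001, -0.012, 2.1, 2.7, 0, 0, 0.001, -0.013, 2.1, 2.7, 0, 0, 0.001, -0.013, 2.1, 2.7, 0, 0, 0.001, -0.013, 2.1, 2.7, 0, 0, 0.001, -0.013, 2.1, 2.7, -0.5, 0, 0, -0.013, 2.1, 2.7, -1, 0, 0, -0.012, 1.5, 1.9, -1, 0, 0, -0.01, 0.5, 0.6, -1, 0, 0, 0]

```text
time: 24.2
ee_pos: [0.6575, -0.0236, 0.2865]
eef_rot: [-0.704, 0.706, -0.051, 0.052]
ft_force: [-1.1, -0.1, -0.3]
width: 0.147
```

```bash
python3 - <<'E'
from h import *
rep([.6608,-.0287,.265],np.pi/2-.139)
E
```

```text
t 24.2 p [ 0.6575 -0.0236  0.2865] w 0.147 F [-1.1 -0.1 -0.3] q6 [-0.03  0.49  0.36  1.44 -0.    0.11]
shift cm [ 0.33 -0.51 -2.15]
rotvec [0.003 0.002 0.007]
```

```bash
python3 w.py pre; python3 dax.py pre; python3 - <<'E'
import cv2
a=cv2.imread("pics/w_pre.png"); b=cv2.resize(a[200:380,160:360],(800//2*1,360)); h=cv2.resize(cv2.imread("pics/hole.png"),(400,280))
import numpy as np
cv2.imwrite("pics/pre2.png",np.hstack([cv2.resize(a[190:384,176:336],(480,582)),cv2.copyMakeBorder(cv2.resize(h,(300,210)),0,372,0,0,cv2.BORDER_CONSTANT)]))
E
```

```text
3723 y range -0.07921266646716164 0.138536914967873
-0.07 x surf -0.0187 z [-0.0192  0.0172] 16
-0.06 x surf -0.0129 z [-0.0052  0.004 ] 512
-0.05 x surf -0.0137 z [-0.0071  0.0058] 935
-0.04 x surf -0.0115 z [-0.0071  0.0063] 501
-0.03 x surf -0.0116 z [-0.0066  0.0056] 369
-0.02 x surf -0.0103 z [-0.0067  0.0056] 283
-0.01 x surf -0.0115 z [-0.0065  0.0054] 223
0.0 x surf -0.0077 z [-0.0066  0.0056] 166
0.01 x surf -0.0078 z [-0.0063  0.0054] 112
0.02 x surf -0.008 z [-0.006   0.0053] 113
0.03 x surf -0.0081 z [-0.0057  0.0051] 87
0.04 x surf -0.0082 z [-0.0057  0.0054] 77
0.05 x surf -0.0083 z [-0.0062  0.005 ] 55
0.06 x surf -0.0085 z [-0.0056  0.0052] 58
0.07 x surf -0.0086 z [-0.0048  0.0054] 40
0.08 x surf -0.0084 z [-0.0056  0.0045] 36
0.09 x surf -0.0087 z [-0.0058  0.0051] 35
0.1 x surf -0.0089 z [-0.0048  0.0038] 23
0.11 x surf -0.0092 z [-0.0053  0.0049] 26
0.12 x surf -0.0092 z [-0.0055  0.0029] 22
```

View pics/pre2.png

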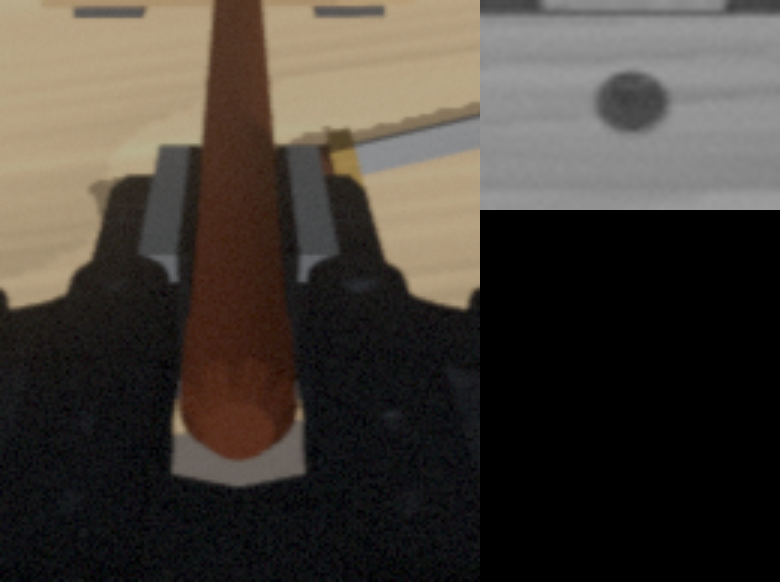

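```bash
cat > hole.py <<'E'
from h import *
import sys
ex=np.array([np.cos(-.139),np.sin(-.139)]); ey=np.array([-ex[1],ex[0]])
def hole(rgb,P,nm):
    z=P[...,2]; X=P[...,:2]-[.5519,-.0135]; a=X@ex; b=X@ey
    top=(abs(z-.0685)<.003)&(a>.088)&(a<.135)&(abs(b)<.07)
    v,u=np.nonzero(top); 
    if len(u)<200: print(nm,"few",len(u)); return
    H,_=cv2.findHomography(np.c_[u,v].astype(np.float32),P[top][:,:2].astype(np.float32),cv2.RANSAC,.002)
    print(nm,"post a",a[top].min(),a[top].max())
    g=cv2.GaussianBlur(cv2.cvtColor(rgb,cv2.COLOR_RGB2GRAY),(3,3),0)
    uu,vv=np.meshgrid(np.arange(512),np.arange(384)); W=cv2.perspectiveTransform(np.c_[uu.ravel(),vv.ravel()].astype(np.float32)[None],H)[0].reshape(384,512,2)
    d=W-[.5519,-.0135]; A=d@ex; B=d@ey; box=(abs(A-.11)<.018)&(abs(B)<.02)
    t=(np.median(g[box])+np.percentile(g[box],3))/2
    m=(box&(g<t)).astype(np.uint8); n,l,st,ce=cv2.connectedComponentsWithStats(m)
    for i in range(1,n):
        if st[i,4]>15:
            k=l==i; print(nm,"px",ce[i].round(1),st[i,4],"world",W[k].mean(0).round(4),"jig",A[k].mean().round(4),B[k].mean().round(4),"ext",np.ptp(A[k]).round(4),np.ptp(B[k]).round(4))
for n in sys.argv[1:]:
    if n=="top": c=dict(np.load("top0.npz")); hole(c["frame"],cloud(c),n)
    elif n=="scene": c=dict(np.load("scene0.npz")); hole(c["frame"],cloud(c),n)
    else: d=np.load(f"w_{n}.npz"); hole(d["rgb"],d["P"],n)
E
python3 hole.py home top scene rail pre dow
python3 -c "
import cv2;a=cv2.imread('pics/w_pre.png');cv2.imwrite('pics/pre3.png',cv2.resize(a[80:220,156:356],(800,560),interpolation=cv2.INTER_CUBIC))"
```

```text
home post a 0.08802084222331823 0.13499450758611908
home px [263.3 314.1] 114 world [ 0.6604 -0.0288] jig 0.1096 -0.0002 ext 0.0148 0.0164
top post a 0.08805405181927876 0.13497302674693826
top px [266.3 124.4] 29 world [ 0.6621 -0.0281] jig 0.1111 0.0008 ext 0.0152 0.0142
scene post a 0.08811342251016235 0.134905106955998
scene px [316.9 235. ] 30 world [ 0.6612 -0.0307] jig 0.1106 -0.0019 ext 0.0135 0.0155
rail post a 0.08800139317895524 0.13493921436572184
rail px [ 28.1 300.2] 52 world [ 0.6621 -0.0275] jig 0.1111 0.0014 ext 0.0095 0.0103
rail px [ 36.3 310.5] 61 world [ 0.6773 -0.0202] jig 0.1251 0.0108 ext 0.0071 0.0218
pre post a 0.08801332256918075 0.134812758988676
pre px [253.2 176.7] 249 world [ 0.6676 -0.0276] jig 0.1166 0.002 ext 0.0244 0.0189
dow post a 0.08801314739512495 0.13497817082488525
dow px [398.7 246.4] 48 world [ 0.6598 -0.0287] jig 0.109 -0.0001 ext 0.0136 0.0162
```

View pics/pre3.png

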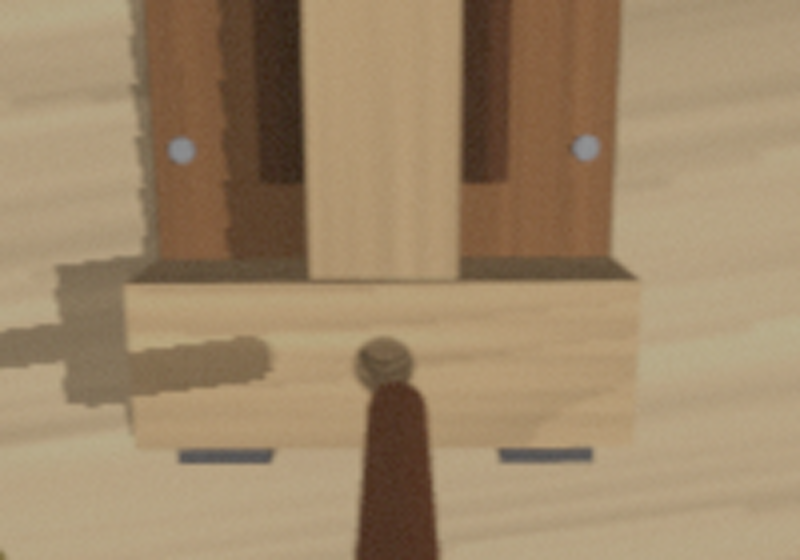

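```bash
python3 - <<'E'
from h import *
ex=np.array([np.cos(-.139),np.sin(-.139)]); ey=np.array([-ex[1],ex[0]])
s,p,R=pose(); P=np.load("w_pre.npz")["P"]; z=P[...,2]; X=P[...,:2]-[.5519,-.0135]; a=X@ex; b=X@ey
top=(abs(z-.0685)<.003)&(a>.088)&(a<.133)&(abs(b)<.07); v,u=np.nonzero(top)
H,_=cv2.findHomography(np.c_[u,v].astype(np.float32),P[top][:,:2].astype(np.float32),cv2.RANSAC,.002)
px=np.array([[[252.0,170.8],[252,164.2],[245,171],[259.1,171]]],np.float32); W=cv2.perspectiveTransform(px,H)[0]; print("hole",W.round(4), "up-edge+8.5:",(W[1]+ (ex*.0085 )).round(4), (W[1]-ex*.0085).round(4))
foot=p+R.as_matrix()@np.array([-.0025,.1435,-.0005]); print("foot",foot.round(4)); M=R.as_matrix(); print("dowel dir",(M@np.array([-.0125,1,0])).round(4)); print(M.round(3))
rep()
E
```

```text
hole [[ 0.6603 -0.028 ]
 [ 0.6525 -0.0269]
 [ 0.6594 -0.0363]
 [ 0.6618 -0.0198]] up-edge+8.5: [ 0.661  -0.0281] [ 0.6441 -0.0257]
foot [ 0.6546 -0.0238  0.1413]
dowel dir [-1.24e-02 -9.00e-04 -1.00e+00]
[[ 0.989 -0.     0.145]
 [-0.145 -0.003  0.989]
 [ 0.    -1.    -0.003]]
t 24.25 p [ 0.6571 -0.0233  0.2848] w 0.151 F [ 0.7  0.9 -1.7] q6 [-0.03  0.49  0.35  1.43 -0.    0.11]
```

Call:
apply_moves:
  increments: [0.2, -0.23, -0.5, 0, -0.006, 0, 0.2, -0.23, -1, 0, -0.006, 0, 0, 0, -1.3, 0, 0, 0, 0, 0, -1.2, 0, 0, 0, 0, 0, -0.8, 0, 0, 0, 0, 0, -0.3, 0, 0, 0, 0, 0, 0, 0, 0, 0, 0, 0, 0, 0, 0, 0, 0, 0, 0, 0, 0, 0, 0, 0, 0, 0, 0, 0]

```text
time: 25.5
ee_pos: [0.6597, -0.0314, 0.2318]
eef_rot: [-0.704, 0.706, -0.048, 0.057]
ft_force: [-0.4, 0.5, -0.2]
width: 0.147
```

```bash
cat > foot.py <<'E'
from h import *
L=[]
for i in range(3):
    s,p,R=pose(); M=R.as_matrix(); L.append(np.r_[p+M@np.array([-.0025,.1435,-.0005]),M@np.array([-.0125,1,0])]); camera("top") if i<2 else None
L=np.array(L); print(L.round(4)); f=L.mean(0); print("foot->hole cm",((np.array([.6606,-.0284,.0205])-f[:3])*100).round(2),"rot fix",np.cross(f[3:],[0,0,-1]).round(4)); rep(None,np.pi/2-.139)
E
python3 foot.py
```

```text
[[ 6.5910e-01 -3.2100e-02  8.8300e-02  9.0000e-04 -2.0000e-03 -1.0001e+00]
 [ 6.5910e-01 -3.2100e-02  8.8300e-02  1.1000e-03 -2.1000e-03 -1.0001e+00]
 [ 6.5900e-01 -3.2100e-02  8.8200e-02  8.0000e-04 -2.0000e-03 -1.0001e+00]]
foot->hole cm [ 0.15  0.37 -6.78] rot fix [0.002  0.0009 0.    ]
t 25.6 p [ 0.6597 -0.0314  0.2317] w 0.142 F [-0.5 -0.5 -0. ] q6 [-0.05  0.49  0.22  1.28 -0.    0.1 ]
rotvec [0.004 0.013 0.01 ]
```

Call:
apply_moves:
  increments: [0.15, 0.33, -0.1, 0, 0, 0, 0, 0, -0.3, 0, 0, 0, 0, 0, -0.2, 0, 0, 0, 0, 0, 0, 0, 0, 0, 0, 0, 0, 0, 0, 0, 0, 0, 0, 0, 0, 0, 0, 0, 0, 0, 0, 0, 0, 0, 0, 0, 0, 0, 0, 0, 0, 0, 0, 0, 0, 0, 0, 0, 0, 0]

```text
time: 26.85
ee_pos: [0.6613, -0.0279, 0.2253]
eef_rot: [-0.704, 0.706, -0.048, 0.057]
ft_force: [-0.6, -0.3, -0.4]
width: 0.15
```

```bash
python3 foot.py; python3 w.py pre4; python3 -c "
import cv2;a=cv2.imread('pics/w_pre4.png');cv2.imwrite('pics/pre4c.png',cv2.resize(a[100:240,156:356],(800,560),interpolation=cv2.INTER_CUBIC))"
```

```text
[[ 6.6060e-01 -2.8500e-02  8.1800e-02  9.0000e-04 -2.0000e-03 -1.0001e+00]
 [ 6.6060e-01 -2.8500e-02  8.1800e-02  8.0000e-04 -2.0000e-03 -1.0001e+00]
 [ 6.6060e-01 -2.8500e-02  8.1800e-02  9.0000e-04 -2.0000e-03 -1.0001e+00]]
foot->hole cm [-0.    0.01 -6.13] rot fix [0.002  0.0009 0.    ]
t 26.95 p [ 0.6613 -0.0278  0.2253] w 0.149 F [ 0.3 -1.5  0.3] q6 [-0.04  0.49  0.21  1.27 -0.    0.11]
rotvec [0.004 0.013 0.01 ]
```

View pics/pre4c.png

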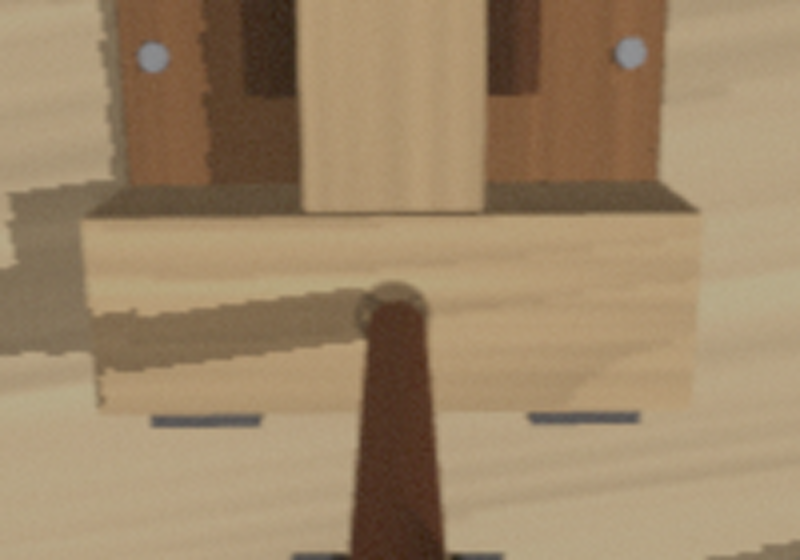

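The foot is over the hole (crop: hole centre col 392, foot col 397), so it sits about 1 mm too far in +y. I'll correct that and lower.

Call:
apply_moves:
  increments: [0, -0.11, -0.2, 0, 0, 0, 0, 0, -0.4, 0, 0, 0, 0, 0, -0.4, 0, 0, 0, 0, 0, -0.4, 0, 0, 0, 0, 0, -0.4, 0, 0, 0, 0, 0, -0.3, 0, 0, 0, 0, 0, -0.2, 0, 0, 0, 0, 0, 0, 0, 0, 0, 0, 0, 0, 0, 0, 0, 0, 0, 0, 0, 0, 0]

```text
time: 28.25
ee_pos: [0.6611, -0.029, 0.2004]
eef_rot: [-0.704, 0.706, -0.048, 0.057]
ft_force: [0.4, -0.7, 0.4]
width: 0.148
```

```bash
python3 foot.py
```

```text
[[ 6.6040e-01 -2.9700e-02  5.6900e-02  3.0000e-04 -2.0000e-03 -1.0001e+00]
 [ 6.6040e-01 -2.9700e-02  5.6900e-02  4.0000e-04 -2.0000e-03 -1.0001e+00]
 [ 6.6040e-01 -2.9700e-02  5.6900e-02  3.0000e-04 -2.0000e-03 -1.0001e+00]]
foot->hole cm [ 0.02  0.13 -3.64] rot fix [0.002  0.0003 0.    ]
t 28.35 p [ 0.6611 -0.029   0.2004] w 0.145 F [-0.8  0.3 -0.7] q6 [-0.04  0.5   0.15  1.21 -0.    0.11]
rotvec [0.004 0.013 0.01 ]
```

Call:
apply_moves:
  increments: [0, 0, -0.3, 0, 0, 0, 0, 0, -0.4, 0, 0, 0, 0, 0, -0.5, 0, 0, 0, 0, 0, -0.5, 0, 0, 0, 0, 0, -0.5, 0, 0, 0, 0, 0, -0.5, 0, 0, 0, 0, 0, -0.3, 0, 0, 0, 0, 0, -0.2, 0, 0, 0, 0, 0, -0.1, 0, 0, 0, 0, 0, 0, 0, 0, 0]

```text
time: 29.6
ee_pos: [0.6613, -0.029, 0.1656]
eef_rot: [-0.704, 0.706, -0.048, 0.057]
ft_force: [0.9, 0.1, 0.0]
width: 0.148
```

```bash
python3 foot.py
```

```text
[[ 0.6608 -0.0297  0.0221  0.0013 -0.0021 -1.0001]
 [ 0.6608 -0.0297  0.0221  0.0013 -0.0021 -1.0001]
 [ 0.6607 -0.0298  0.022   0.0011 -0.0021 -1.0001]]
foot->hole cm [-0.01  0.13 -0.15] rot fix [0.0021 0.0012 0.    ]
t 29.7 p [ 0.6613 -0.0291  0.1655] w 0.148 F [ 0.3 -0.6  1.4] q6 [-0.04  0.52  0.09  1.13 -0.    0.11]
rotvec [0.004 0.013 0.01 ]
```

Nearly at the floor; a bit further down, then release.

Call:
apply_moves:
  increments: [0, 0, -0.1, 0, 0, 0, 0, 0, -0.1, 0, 0, 0, 0, 0, -0.1, 0, 0, 0, 0, 0, -0.1, 0, 0, 0, 0, 0, 0, 0, 0, 0, 0, 0, 0, 0, 0, 0, 0, 0, 0, 0, 0, 0, 0, 0, 0, 0, 0, 0, 0, 0, 0, 0, 0, 0, 0, 0, 0, 0, 0, 0]

```text
time: 30.95
ee_pos: [0.662, -0.0292, 0.1655]
eef_rot: [-0.704, 0.706, -0.046, 0.059]
ft_force: [-1.0, -0.4, 1.7]
width: 0.147
```

Call:
apply_moves:
  increments: [0, 0, 0, 0, 0, 0, 0, 0, 0, 0, 0, 0, 0, 0, 0, 0, 0, 0, 0, 0, 0, 0, 0, 0, 0, 0, 0, 0, 0, 0, 0, 0, 0, 0, 0, 0, 0, 0, 0, 0, 0, 0, 0, 0, 0, 0, 0, 0, 0, 0, 0, 0, 0, 0, 0, 0, 0, 0, 0, 0]
  gripper: -1

```text
time: 32.2
ee_pos: [0.6618, -0.0291, 0.1644]
eef_rot: [-0.704, 0.706, -0.047, 0.058]
ft_force: [-0.9, -0.3, 0.2]
width: 1.001
```

```bash
python3 foot.py
```

```text
[[ 0.6615 -0.0299  0.0209  0.004  -0.0024 -1.0001]
 [ 0.6615 -0.0298  0.0209  0.004  -0.0023 -1.0001]
 [ 0.6616 -0.0298  0.0209  0.004  -0.0023 -1.0001]]
foot->hole cm [-0.1   0.14 -0.04] rot fix [0.0023 0.004  0.    ]
t 32.3 p [ 0.6618 -0.0291  0.1644] w 0.996 F [-0.7 -0.7 -0.7] q6 [-0.04  0.51  0.08  1.12 -0.    0.11]
rotvec [0.004 0.016 0.01 ]
```

Released; retract straight up (slowly at first), then back to view.

Call:
apply_moves:
  increments: [0, 0, 0.5, 0, 0, 0, 0, 0, 1, 0, 0, 0, 0, 0, 1.5, 0, 0, 0, 0, 0, 2, 0, 0, 0, 0, 0, 2, 0, 0, 0, 0, 0, 2, 0, 0, 0, 0, 0, 2, 0, 0, 0, 0, 0, 2, 0, 0, 0, -3, 0, 1, 0, 0, 0, -4, 0, 0, 0, 0, 0]

```text
time: 33.55
ee_pos: [0.5942, -0.0292, 0.3186]
eef_rot: [-0.704, 0.706, -0.043, 0.062]
ft_force: [0.0, 0.2, -0.2]
width: 0.998
```

Call:
apply_moves:
  increments: [-4, 0, 0, 0, 0, 0, -4, 0, 0, 0, 0, 0, -4, 0, 0, 0, 0, 0, -3, 0, 0, 0, 0, 0, 0, 0, 0, 0, 0, 0, 0, 0, 0, 0, 0, 0, 0, 0, 0, 0, 0, 0, 0, 0, 0, 0, 0, 0, 0, 0, 0, 0, 0, 0, 0, 0, 0, 0, 0, 0]

```text
time: 34.8
ee_pos: [0.4419, -0.0292, 0.3273]
eef_rot: [-0.704, 0.706, -0.038, 0.067]
ft_force: [0.0, -0.4, 0.1]
width: 1.001
```

```bash
python3 w.py end; python3 - <<'E'
from h import *
rep()
Im=[]
for n in ("scene","top"):
    c=camera(n); P=cloud(c); hsv=cv2.cvtColor(c["frame"],cv2.COLOR_RGB2HSV); z=P[...,2]
    m=((hsv[...,0]<12)|(hsv[...,0]>170))&(hsv[...,1]>100)&(z>.075)&(np.hypot(P[...,0]-.66,P[...,1]+.028)<.05)
    Q=P[m]
    if len(Q)>10:
        q=Q.mean(0); w=np.linalg.svd(Q-q,full_matrices=False)[2][0]; w*=np.sign(w[2]); print(n,len(Q),q.round(4),"tilt",np.arccos(w[2]).round(3),w.round(3),"zmax",Q[:,2].max().round(4))
    Im.append(c["frame"][:,:,::-1])
Im.append(cv2.imread("pics/w_end.png"))
cv2.imwrite("pics/end.png",np.hstack([cv2.resize(Im[0][120:330,140:460],(400,262)),cv2.resize(Im[2],(400,262))]))
E
```

```text
t 34.85 p [ 0.4418 -0.0292  0.3273] w 1.0 F [-0.3 -0.4 -0.3] q6 [-0.06  0.06 -0.14  1.33 -0.    0.08]
scene 222 [ 0.6634 -0.0371  0.1563] tilt 0.012 [-0.002  0.012  1.   ] zmax 0.2214
```

View pics/end.png

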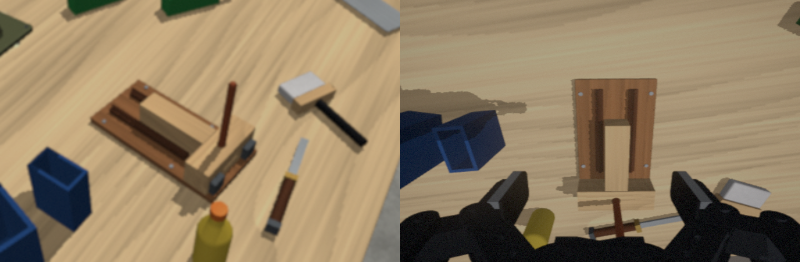

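```bash
python3 -c "
from plant import order; print(order.hand_in())"
```

```text
the job is handed in; nothing more can be done
None
```

The job is done and handed in at about 35 s of the 72 s allowed; `hand_in` gives no verdict.

- **Rail:** I laid the rail in the channel and pushed it until the shoulders stopped against the post. It stopped within 1 mm of the home position I had worked out, and the wrist pictures showed the shoulders flush.
- **Dowel:** I gripped the dowel along its tilted axis and stood it upright with its foot about 30 mm above the bench, inside the bin. I then drew it out, lowered it through the peg hole and let go.
- **Last checks:**
  - The dowel's tilt is 0.012 rad.
  - Its top is at z = 0.221 m. Fully home would be 0.2205 m, so the foot is about 48 mm below the mouth.
  - The gripper is open and the arm is about 20 cm clear of the parts.
  - The glue bottle, chisel and brush look unmoved in the last pictures; I did not measure them.
- **Disagreements:**
  - The cameras differed by 1–3 mm on the hole's position. I used the wrist view, and the dowel went in with no notable force.
  - The dowel's foot, worked out from the arm's pose at release, was 1.7 mm off the hole position I had measured. That is inside the 5 mm limit.
  - In the end check the top camera gave no dowel reading, so the final tilt and height come from the scene camera alone.

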